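Reset the pantry timer, refit its pulled-off knob and hold it in

ROBOT

A 6-joint arm with a two-finger parallel gripper is mounted at the origin on the work surface. World frame = base frame: x ahead of the robot, y to its left, z up, the work surface at z = 0. Lengths are in m, angles in rad, forces in N, time in s.
With the tool pointing down it reaches from about 0.275 to 0.725 m from the base axis. Payload 5.6 kg.
Tool frame: the origin (TCP) lies on the centre line of the jaws, within the pads' length; the fingertips stand 8 mm ahead of it and the grasp point (between the pads) lies 11 mm behind it (manip.tip_reach is the z of the fingertips in the tool frame, in m); z points along the fingers, y is the line along which they close (so a half turn about z gives the same grasp; the last joint's range is limited). The gripper opens to 85 mm and grips with 20 to 120 N. Pads are 22 mm wide; open, the fingers measure 114 mm over their backs; the gripper's body (76 mm by 85 mm) begins 54 mm behind the grasp point. The pads swing forward as they close: fully open they stand 13 mm farther back than shut.
Start: joints at [1.632, 0.255, 0.108, 0, -1.424, -0.285], TCP at [0.122, 0.536, 0.239] pointing down, gripper open.
Joint ranges: [-2.95, 2.95], [-1.21, 1.97], [-1.09, 1.5], [-2.87, 1.71], [-2.94, -0.07], [-3.05, 3.05]. Speed limits (rad/s): [2.57, 2.57, 3.14, 3.14, 3.14, 3.14].

INTERFACE

Orientations are given as a unit quaternion [w, x, y, z].
In Python, from plant import manip, capture, camera_info gives the robot as it stands.
- The arm moves only by the tool move_arm, never from a script. Its argument "series" is one flat list of numbers, 6 for each row, row after row: the shift along the tool's x, y, z in mm, then the turn, a rotation vector about the tool's x, y, z in degrees. In form: [x, y, z, rx, ry, rz, x, y, z, rx, ry, rz, ...]. A call has 1 to 8 rows; each row shifts and turns the commanded pose from where the row before left it, along the tool's axes as they then stand; what a row does not reach is not made up. A row lasts 1/12 s, in which the tool goes at most 41.7 mm and 7.16 degrees, less where a joint would pass 70% of its speed; a pose out of reach is approached as far as the arm can. A call with a gripper value outside its range is refused whole. "jaw" is the finger opening in mm, from 0 to 85.4, set as the call begins (left out, the last holds). The fingers move at their own pace and stop on an object; "newtons" is the grip in N (left out, the last holds). Time passes only in rows, so rows that do not move let the fingers close. It gives the time, the measured TCP pose, the force, the opening and the grip force at its end, in the units of the state.
- manip.state(): the state, without advancing time (a new reading comes with each control period).
- capture(name): name is "scene" or "top" or "wrist"; returns (picture, depth): 420x560x3 uint8, red, green, blue; 420x560 float32, m along the optical axis (not along the pixel's ray), 0 where there is no reading.
- camera_info(name): a dict with "fx", "fy", "cx", "cy" (pixels), "eye" and "attitude" of the camera in the world. Camera axes: x right, y up, looking along -z (the intrinsics and any distortion apply to the point x, -y, -z); pixel columns grow to the right and rows downward; lengths in m; the calibration is good to about 2 mm. A picture is of the moment at which its call begins: read the wrist's pose just before it. camera_info takes no time and is no camera call; for the wrist camera it gives the pose at the moment of the call.
- manip.close_job(): hands the job in; it is judged then, once.
The state is a dict: "time": time; "joint_positions": joint angles; "dq": joint speeds; "tau": joint torques, N m; "tool_pos": TCP position; "tool_rot": TCP orientation; "force": force on the tool from outside, world axes, zero at the start; "wrist_torque": the same for the moment, N m; "width": finger opening in m; "grip_force": force on a finger pad.
Only numpy, scipy, OpenCV 4.12 (cv2) and the standard library are available. Lean on these libraries where they do the work, as an engineer would, in place of code of your own. Each camera call takes 0.05 s, during which the arm holds its last target. There are 200 camera calls.

TASK

Get the grey pantry timer going again: twist its red spring-return key clockwise all the way to its stop, then let go of it so that it springs back by itself. Then pick up the loose black knob, turn it so that its flat-sided bore matches the bare D-shaft of the timer, push it fully home on the shaft and press shaft and knob down to the bottom of their spring travel. Finish with the gripper still on the knob, keeping it pressed down, and leave everything else standing where it is.

Things in the scene. Friction and masses are not known exactly. Their poses are not given: they have to be found in the camera images.
- timer: fixed grey plastic bench timer, housing 120 (x) x 240 (y) x 45 high (z), origin at the centre of its underside, z up, turned by up to 0.35 rad. On its top stand the red key, axis at (0, +65), and the bare steel D-shaft, axis at (0, -65) mm in its own x, y; between them a flat dark display.
- key (a joint): turn of the red spring-return key about its vertical axis, rad: 0 at rest, grows CLOCKWISE seen from above, stop at 1.2. A spring (about 0.04 N m at rest, 0.18 N m at the stop) turns it back to 0 when released.
- key_grip (a point): on the axis of the red key, 77 mm above the island, z up, turning with the key (at rest x is the timer's x). The key: a hub 36 in diameter, top 14 below this point, and on it an upright grip bar 38 long along x, 12 thick along y, from 14 below to 8 above this point; grip it across the 12 mm from above. White line on top at its +x end.
- shaft_seat (a point): on the shaft's axis on the black flange (44 diameter) at its foot, 57 mm above the island when not pressed; z up; turns and sinks with the shaft. The knob's underside comes to rest here. The shaft rises 16 mm: diameter 16, one flat 4 mm from the axis on the +x side, top 3 mm tapered. A white line on the flange marks the +x (flat) side.
- spindle (a joint): angle of the D-shaft about its vertical axis, rad, counter-clockwise from above: yaw of shaft_seat = yaw of the timer + this. It starts anywhere between -1 and 1 and stays where it is (stiff: 0.1 N m turns it).
- plunger (a joint): how far the D-shaft is pressed down, m: 0 up, 0.006 at the bottom. Spring: 4 N to start moving, 10 N at the bottom; it comes up again when released.
- knob: loose black knob, upright on the island, 40 to 80 g, any yaw; origin at its underside's centre. Skirt 40 diameter, 22 high; on it a grip bar 38 long along x, 12 thick along y, 22 to 44 above the underside. D bore from below, 18 deep, diameter 18.4, flat 5.2 from the axis on the +x side, bevelled (fits within 0.15 rad). White line on bar top, end and skirt marks +x.
- knob_pointer (a point): point on the knob at the white-lined +x end of its grip bar, 19 mm from the knob's axis and 33 mm above its underside.
- spice_jar: bystander: small jar with green cap, 48 diameter, 85 high, origin under its centre. Jar, egg cup and knob swap places from start to start.
- egg_cup: bystander: white ceramic egg cup, 50 diameter, 60 high, origin under its centre.
- orange_lid: bystander: orange silicone lid with a stub grip, 120 diameter, 25 high, origin under its centre.
- glass_box: bystander: square glass container, 110 x 110 x 65, origin under its centre.
- canister: bystander: brushed aluminium canister, 98 diameter, 180 high, origin under its centre.
- spoon: bystander: wooden spoon lying flat, about 180 long along its x, origin near its middle.
Mind the look-alikes: they are no part of the job. What is shaped like the knob but orange is not meant.

How it is judged:
On the way, in this order (a step that is already met when the one before it is completed fails the run):
1. the red key is twisted clockwise to its stop (value of joint key above 1.1 rad), for 0.1 s.
2. the red key is let go and has sprung back (value of joint key below 0.12 rad and contact force between the fingers and key below 0.1 N), for 0.2 s.
3. the knob is fully on the D-shaft (z of knob in the frame of shaft_seat between -0.003 and 0.003 m and horizontal distance between knob and shaft_seat below 0.003 m and x of knob_pointer in the frame of shaft_seat above 0.012 m), for 0.2 s.
At the end, for the whole second after the job is handed in: the knob sits fully on the D-shaft, flat to flat (underside within 3 mm of the flange, within 3 mm of the axis), the shaft is held down more than 3.5 mm of its 6 mm by the gripper, whose fingers are on the knob with more than 2 N, and the red key is back within 0.12 rad of rest (all of step 3 and value of joint plunger above 0.0035 m and contact force between the fingers and knob above 2 N and value of joint key below 0.12 rad); the arm keeps its last pose, push and grip.
It fails at once if a bystander is moved by more than 25 mm (distance of any of spice_jar, egg_cup, orange_lid, glass_box, canister, spoon from where it was at the start of the episode above 0.025 m).
It also fails if it takes over 54 s, if anything falls off the work surface, if the arm or the gripper's body presses on something with over 40 N, if the wrist force passes 120 N, or if a joint passes its speed limit or range.

## Working session

There is one attempt and no reset: what is moved stays moved. The work goes in short steps, Python scripts to look and compute and a tool call to move; the robot and the scene stay as the last step left them, time stands still between calls to the robot, and variables do not carry over. Pictures are saved under pics/ and viewed, at most 10 in all, crops included, and the job is handed in when it is done.

Besides the shell and the picture viewer there is one more tool, called after "Request:" as name(argument=value, ...) on one line, values as JSON. move_arm: Moves the arm, as the interface text tells. Its arguments: {"type":"object","properties":{"series":{"type":"array"},"jaw":{"type":"number"},"newtons":{"type":"number"}},"required":["series"]}

```bash
mkdir -p pics; ls
cat > h.py <<'E'
import numpy as np, cv2
from plant import manip, capture, camera_info
from scipy.spatial.transform import Rotation as R
def rot(q): return R.from_quat([q[1],q[2],q[3],q[0]])
def save(n,im): cv2.imwrite('pics/'+n+'.png',im[...,::-1])
def camR(ci):
    a=np.array(ci['attitude'],float)
    return a if a.shape==(3,3) else rot(a).as_matrix()
def ray(ci,u,v):
    d=np.array([(u-ci['cx'])/ci['fx'],-(v-ci['cy'])/ci['fy'],-1.0])
    return np.array(ci['eye']),camR(ci)@d
def onplane(ci,u,v,z):
    e,d=ray(ci,u,v); return e+d*(z-e[2])/d[2]
def cloud(ci,dep):
    v,u=np.mgrid[:dep.shape[0],:dep.shape[1]]
    p=np.stack([(u-ci['cx'])/ci['fx']*dep,-(v-ci['cy'])/ci['fy']*dep,-dep],-1)
    return p@camR(ci).T+np.array(ci['eye'])
E
python3 - <<'E'
from h import *
for n in ('top','scene'):
    ci=camera_info(n); im,d=capture(n); save(n,im); np.savez(n,im=im,d=d); print(n,ci)
s=manip.state(); print(s)
a=cv2.imread('pics/top.png')
E
```

```text
pics
top {'fx': 490.23681060619674, 'fy': 490.23681060619674, 'cx': 283.9256426498226, 'cy': 210.1622737464575, 'eye': array([ 0.28756026, -0.03668639,  1.56588569]), 'attitude': array([ 0.71267407,  0.06246147, -0.05546396, -0.69650411])}
scene {'fx': 389.1979867760473, 'fy': 389.1979867760473, 'cx': 275.2015492405255, 'cy': 204.24258862925507, 'eye': array([ 0.87754751, -0.69788586,  1.10275225]), 'attitude': array([0.92703444, 0.3027525 , 0.0664967 , 0.21101248])}
{'time': 0.1, 'joint_positions': array([ 1.63159013e+00,  2.55691597e-01,  1.07146702e-01, -3.94903581e-04,
       -1.42387749e+00, -2.84603209e-01]), 'dq': array([-0.00119008, -0.00223282,  0.00199572,  0.00140586, -0.00035025,
        0.00075523]), 'tau': array([-1.83932658e-03, -3.87604916e+01,  2.38473934e+01,  5.37791044e+00,
       -3.79106801e-03,  1.18167023e-07]), 'tool_pos': array([0.12192806, 0.53589189, 0.23849343]), 'tool_rot': array([ 8.34497532e-04,  9.93741607e-01, -1.11700135e-01, -5.26835575e-05]), 'force': array([ 0.01993518,  0.76047455, -0.20903713]), 'wrist_torque': array([-0.02286106,  0.0441813 , -0.02879768]), 'grip_force': 0.0, 'width': 0.08547436951474938}
```

View pics/top.png

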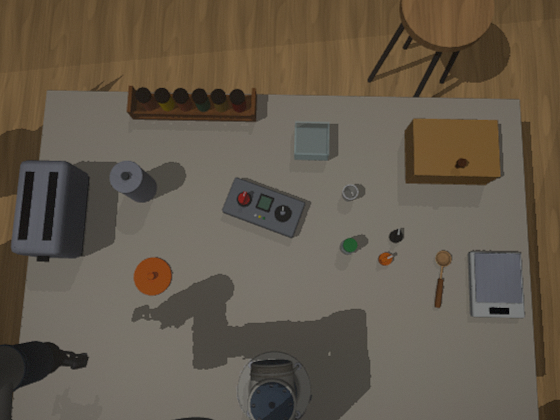

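View pics/scene.png

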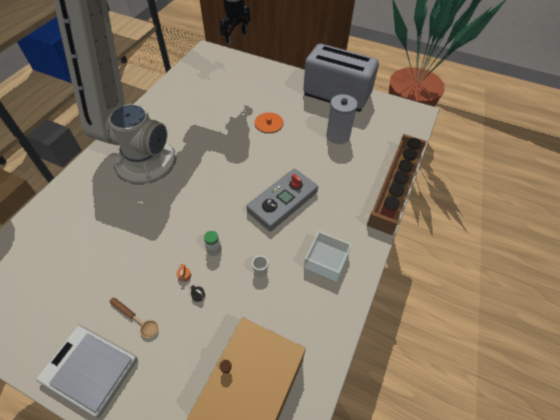

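Top view: key at about (244,199), D-shaft (283,213), black knob (396,236), orange look-alike (386,258), green jar (350,245), egg cup (350,192). The canister (128,178) and lid (153,276) are well clear. Next I'll turn these pixels into positions.

Run:
```python
from h import *
z=np.load('top.npz'); im,d=z['im'],z['d']; ci=camera_info('top'); P=cloud(ci,d)
hsv=cv2.cvtColor(im,cv2.COLOR_RGB2HSV)
for n,u,v,h in [('key',244,199,.085),('shaft',283,213,.073),('knob',396,236,.044),('orange',386,258,.044),('jar',350,245,.085),('cup',350,192,.06)]:
    print(n,onplane(ci,u,v,h).round(3),P[v,u].round(3))
# timer top: cloud near z .045
m=(abs(P[...,2]-.045)<.006)
n,l,st,c=cv2.connectedComponentsWithStats(m.astype(np.uint8)); i=[k for k in range(1,n) if st[k,4]>300 and abs(c[k][0]-265)<30 and abs(c[k][1]-207)<30]
for k in i:
    pts=P[l==k][:,:2].astype(np.float32); r=cv2.minAreaRect(pts); print(st[k],r)
# red
m=((hsv[...,0]<6)|(hsv[...,0]>174))&(hsv[...,1]>170); m[:, :225]=0;m[:,262:]=0;m[:180]=0;m[225:]=0
v,u=np.nonzero(m); print('red',len(u),u.mean(),v.mean(),onplane(ci,u.mean(),v.mean(),.08))
# dark knob
m=(im.max(2)<45)
for n,(a,b,c2,e) in dict(knob=(380,412,222,250)).items():
    mm=np.zeros_like(m); mm[c2:e,a:b]=(P[c2:e,a:b,2]>.012); v,u=np.nonzero(mm); print(n,len(u),u.mean(),v.mean(),P[mm].mean(0),np.median(P[mm],0))
    t=mm&(P[...,2]>.035); print(P[t].mean(0),t.sum(), cv2.minAreaRect(P[t][:,:2].astype(np.float32)))
out=np.hstack([cv2.resize(im[170:245,215:315],None,fx=4,fy=4,interpolation=2),cv2.resize(im[200:275,340:440],None,fx=4,fy=4,interpolation=2)])
save('crop1',out)
```

```text
key [0.569 0.105 0.085] [0.57  0.105 0.081]
shaft [ 0.53  -0.016  0.073] [ 0.531 -0.016  0.067]
knob [ 0.47  -0.369  0.044] [ 0.47  -0.37   0.043]
orange [ 0.401 -0.338  0.044] [ 0.401 -0.338  0.04 ]
jar [ 0.435 -0.221  0.085] [ 0.434 -0.221  0.09 ]
cup [ 0.603 -0.224  0.06 ] [ 0.615 -0.231  0.004]
[ 222  178   83   59 2320] ((0.5536810159683228, 0.04876423627138138), (0.2393706738948822, 0.11971750110387802), 70.69154357910156)
red 60 242.21666666666667 197.86666666666667 [0.57344348 0.11076867 0.08      ]
knob 139 395.45323741007195 235.80575539568346 [ 0.46953033 -0.3663513   0.05284179] [ 0.47258551 -0.3697303   0.02635774]
[ 0.46575352 -0.36053552  0.09770608] 56 ((0.3763747215270996, -0.21481697261333466), (0.03340786322951317, 0.39668354392051697), 31.314435958862305)
```

View pics/crop1.png

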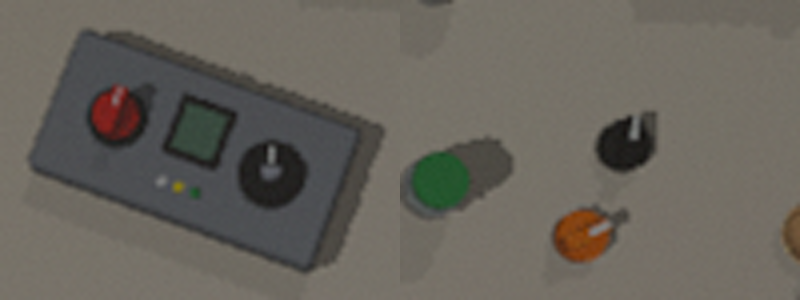

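Measured timer centre is (0.554, 0.049) with yaw about -19.3°, and the fitted size of 239x120 matches the housing. The key axis comes out near (0.575, 0.110) and the shaft near (0.532, -0.013). The black knob is at about (0.47, -0.37). I'll travel above the key now.

Request:
move_arm(series=[33.5, 19.7, 0, 0, 0, 0, 33.5, 19.7, 0, 0, 0, 0, 33.5, 19.7, 0, 0, 0, 0, 33.5, 19.7, 0, 0, 0, 0, 33.5, 19.7, 0, 0, 0, 0, 33.5, 19.7, 0, 0, 0, 0, 33.5, 19.7, 0, 0, 0, 0, 33.5, 19.7, 0, 0, 0, 0], jaw=50, newtons=40)

```text
time: 0.77
tool_pos: [0.3492, 0.3214, 0.2391]
tool_rot: [0.0, 0.994, -0.111, -0.0]
force: [0.5, 1.6, -0.3]
width: 0.0502
grip_force: 0.0
```

Request:
move_arm(series=[33.5, 19.7, 0, 0, 0, 0, 33.5, 19.7, 0, 0, 0, 0, 33.5, 19.7, 0, 0, 0, 0, 33.5, 19.7, 0, 0, 0, 0, 33.5, 19.7, 0, 0, 0, 0, 33.5, 19.7, 0, 0, 0, 0, 33.5, 19.7, 0, 0, 0, 6.5, 0, 0, 0, 0, 0, 0])

```text
time: 1.43
tool_pos: [0.5494, 0.132, 0.2377]
tool_rot: [0.001, 0.985, -0.173, -0.001]
force: [-0.6, 0.8, 0.1]
width: 0.0503
grip_force: 0.0
```

```bash
cat >> h.py <<'E'
def info():
    s=manip.state(); M=rot(s['tool_rot']).as_matrix()
    print('t',round(s['time'],2),'p',s['tool_pos'].round(4),'psi',np.degrees(np.arctan2(M[1,0],M[0,0])).round(2),'zax',M[:,2].round(3),'q',s['joint_positions'].round(2),'F',s['force'].round(1),'T',s['wrist_torque'].round(2),'w',round(s['width'],4),'g',round(s['grip_force'],1)); return s,M
def to(x,y,psi=None,z=None):
    s,M=info(); d=np.array([x,y,s['tool_pos'][2] if z is None else z])-s['tool_pos']
    print('tool mm',(M.T@d*1000).round(1), 'rz', None if psi is None else (np.degrees(np.arctan2(M[1,0],M[0,0]))-psi).round(2))
E
python3 - <<'E'
from h import *
info(); ci=camera_info('wrist'); im,d=capture('wrist'); np.savez('w1',im=im,d=d,eye=ci['eye'],att=ci['attitude']); save('w1',im); print(ci)
to(.575,.110,-19.3)
E
```

```text
t 1.43 p [0.5494 0.132  0.2377] psi -19.94 zax [-0.002 -0.003 -1.   ] q [ 0.51  0.29  0.15  0.   -1.43  0.71] F [-0.6  0.8  0.1] T [ 0.14  0.16 -0.01] w 0.0503 g 0.0
{'fx': 365.97945972424816, 'fy': 365.97945972424816, 'cx': 278.00357730854506, 'cy': 206.94376123059865, 'eye': array([0.61467749, 0.1092605 , 0.37287206]), 'attitude': array([-0.56824274,  0.08166068, -0.11307056,  0.81095423])}
t 1.48 p [0.5478 0.134  0.2378] psi -19.66 zax [-0.002 -0.001 -1.   ] q [ 0.52  0.29  0.14  0.   -1.43  0.71] F [-0.4  1.8  0.7] T [0.09 0.03 0.02] w 0.0498 g 0.0
tool mm [33.6 13.4 -0. ] rz -0.36
```

View pics/w1.png

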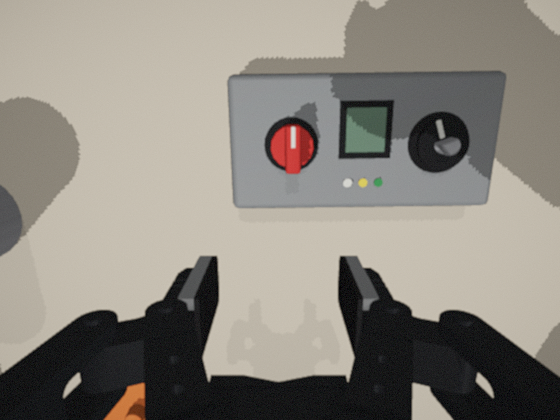

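Wrist view: the key hub is at about (291,145), with its bar vertical in the image and the white line at (293,138). The flange is at (438,142), with its white line running from the shaft up to (439,122). Timer corners are (229,75), (505,72), (489,203) and (235,207). I'll measure these precisely.

Run:
```python
from h import *
z=np.load('w1.npz'); im,d=z['im'],z['d']; ci=dict(camera_info('wrist'),eye=z['eye'],attitude=z['att']); P=cloud(ci,d)
m=(abs(P[...,2]-.045)<.004); n,l,st,c=cv2.connectedComponentsWithStats(m.astype(np.uint8)); k=l[190,300]
r=cv2.minAreaRect(P[l==k][:,:2].astype(np.float32)); print('timer',r)
for (u,v) in [(229,75),(505,72),(489,203),(235,207)]: print(onplane(ci,u,v,.045).round(4))
hsv=cv2.cvtColor(im,cv2.COLOR_RGB2HSV).astype(int)
red=((hsv[...,0]<8)|(hsv[...,0]>172))&(hsv[...,1]>150); red[200:]=0; red[:,:250]=0; red[:,340:]=0
for lo,hi in [(.055,.069),(.078,.092)]:
    mm=red&(P[...,2]>lo)&(P[...,2]<hi); print('red',lo,mm.sum(),P[mm].mean(0).round(4),cv2.minAreaRect(P[mm][:,:2].astype(np.float32)))
bl=(im.max(2)<50); bl[:105]=0; bl[175:]=0; bl[:,400:475].shape; mm=np.zeros_like(bl); mm[105:175,400:478]=bl[105:175,400:478]
cs=max(cv2.findContours(mm.astype(np.uint8),0,1)[0],key=cv2.contourArea); h=cv2.convexHull(cs)[:,0]
q=np.array([onplane(ci,u,v,.056)[:2] for u,v in h],np.float32); print('flange',cv2.minEnclosingCircle(q),cv2.fitEllipse(q))
# timer-frame gray: white line pixels
wl=np.zeros_like(bl); wl[110:142,428:450]=(im.min(2)[110:142,428:450]>110); v,u=np.nonzero(wl)
q=np.array([onplane(ci,a,b,.057)[:2] for a,b in zip(u,v)],np.float32); print(len(u), q.mean(0), q[v.argmin()],q[v.argmax()],cv2.fitLine(q,2,0,.01,.01).ravel())
print(im[112:160:3,438].max(1)); 
save('crop2',cv2.resize(im[100:180,250:480],None,fx=3.4,fy=3.4,interpolation=2))
```

```text
timer ((0.5553982257843018, 0.04794127494096756), (0.23877719044685364, 0.11917318403720856), 70.75952911376953)
[0.6488 0.1395 0.045 ]
[ 0.5716 -0.0805  0.045 ]
[ 0.462  -0.0458  0.045 ]
[0.5393 0.1778 0.045 ]
red 0.055 789 [0.5771 0.1096 0.0635] ((0.5765968561172485, 0.10900219529867172), (0.03551361337304115, 0.03401022031903267), 60.10567092895508)
red 0.078 556 [0.575  0.11   0.0853] ((0.5768193602561951, 0.1092006042599678), (0.01116288173943758, 0.03673389181494713), 70.42877197265625)
flange ((0.5362589359283447, -0.010282499715685844), 0.026170872151851654) ((0.5361103415489197, -0.00984974205493927), (0.050490736961364746, 0.05167975649237633), 148.09707641601562)
92 [ 0.5466665  -0.01358155] [ 0.5544593  -0.01353881] [ 0.5389023  -0.01255086] [ 0.9999973   0.00232112  0.5466665  -0.01358155]
[ 46  22  27 151 152 146 126  84  53  19  82  78 132 115  36  32]
```

View pics/crop2.png

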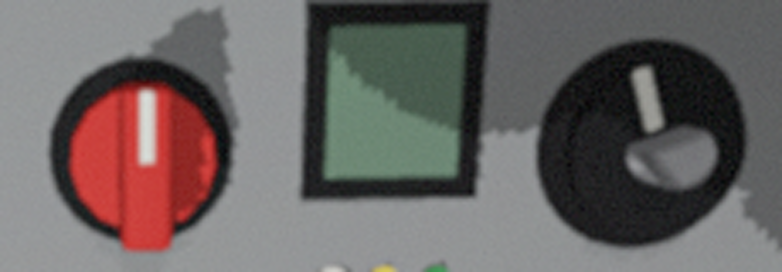

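The wrist view agrees: the key is at (0.5768, 0.1092), the timer yaw is -19.2°, the shaft is at (0.534, -0.0135), and the flat faces world yaw of about 0°. Moving over the key and descending.

Request:
move_arm(series=[35.6, 13.6, 0, 0, 0, -0.4, 0, 0, 30, 0, 0, 0, 0, 0, 35, 0, 0, 0, 0, 0, 30, 0, 0, 0, 0, 0, 20, 0, 0, 0, 0, 0, 10, 0, 0, 0, 0, 0, 0, 0, 0, 0, 0, 0, 0, 0, 0, 0])

```text
time: 2.15
tool_pos: [0.5757, 0.1125, 0.1151]
tool_rot: [0.0, 0.986, -0.164, 0.0]
force: [0.2, 0.3, 1.2]
width: 0.0498
grip_force: 0.0
```

Run:
```python
from h import *
to(.5768,.1092,-19.24,.0745)
```

```text
t 2.15 p [0.5757 0.1125 0.1151] psi -18.85 zax [ 0.001 -0.    -1.   ] q [ 0.46  0.39 -0.02  0.   -1.16  0.78] F [0.2 0.3 1.2] T [ 0.03 -0.05  0.02] w 0.0498 g 0.0
tool mm [ 2.1  2.8 40.6] rz 0.39
```

Request:
move_arm(series=[2.1, 2.8, 0, 0, 0, 0.4, 0, 0, 20, 0, 0, 0, 0, 0, 15, 0, 0, 0, 0, 0, 5.6, 0, 0, 0, 0, 0, 0, 0, 0, 0, 0, 0, 0, 0, 0, 0])

```text
time: 2.65
tool_pos: [0.5774, 0.1088, 0.075]
tool_rot: [-0.0, 0.986, -0.168, 0.001]
force: [-0.8, -0.2, 0.3]
width: 0.0499
grip_force: 0.0
```

Request:
move_arm(series=[0, 0, 0, 0, 0, 0, 0, 0, 0, 0, 0, 0, 0, 0, 0, 0, 0, 0, 0, 0, 0, 0, 0, 0, 0, 0, 0, 0, 0, 0, 0, 0, 0, 0, 0, 0], jaw=0, newtons=40)

```text
time: 3.15
tool_pos: [0.5772, 0.1091, 0.0747]
tool_rot: [-0.001, 0.986, -0.168, 0.001]
force: [-1.9, 2.5, 5.4]
width: 0.011
grip_force: 42.3
```

Run:
```python
from h import *
info()
```

```text
t 3.15 p [0.5772 0.1091 0.0747] psi -19.3 zax [ 0.002  0.001 -1.   ] q [ 0.45  0.43 -0.08  0.   -1.06  0.78] F [-1.9  2.5  5.4] T [0.63 0.52 0.04] w 0.011 g 42.3
```

Request:
move_arm(series=[0, 0, 0, 0, 0, 6, 0, 0, 0, 0, 0, 6, 0, 0, 0, 0, 0, 6, 0, 0, 0, 0, 0, 6, 0, 0, 0, 0, 0, 6, 0, 0, 0, 0, 0, 6, 0, 0, 0, 0, 0, 6, 0, 0, 0, 0, 0, 6])

```text
time: 3.82
tool_pos: [0.5772, 0.1091, 0.0747]
tool_rot: [-0.001, 0.831, -0.556, 0.001]
force: [-1.3, 1.7, 5.6]
width: 0.0109
grip_force: 42.3
```

Request:
move_arm(series=[0, 0, 0, 0, 0, 6, 0, 0, 0, 0, 0, 6, 0, 0, 0, 0, 0, 5, 0, 0, 0, 0, 0, 4, 0, 0, 0, 0, 0, 0, 0, 0, 0, 0, 0, 0, 0, 0, 0, 0, 0, 0])

```text
time: 4.4
tool_pos: [0.5771, 0.1091, 0.0747]
tool_rot: [-0.001, 0.718, -0.696, 0.0]
force: [-1.3, 1.9, 6.5]
width: 0.0108
grip_force: 42.3
```

Run:
```python
from h import *
info()
im,d=capture('wrist'); save('w2',im)
```

```text
t 4.4 p [0.5771 0.1091 0.0747] psi -88.28 zax [ 0.002  0.001 -1.   ] q [ 0.45  0.43 -0.08  0.   -1.06 -0.42] F [-1.3  1.9  6.5] T [0.66 0.63 0.13] w 0.0108 g 42.3
```

View pics/w2.png

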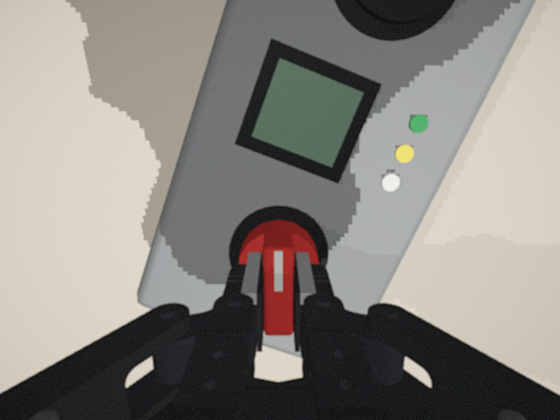

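The key bar sits parallel with the fingers after the 69° turn, so it is at the stop. I'll open wide, then rise.

Request:
move_arm(series=[0, 0, 0, 0, 0, 0, 0, 0, 0, 0, 0, 0, 0, 0, 0, 0, 0, 0, 0, 0, 0, 0, 0, 0, 0, 0, 0, 0, 0, 0, 0, 0, 0, 0, 0, 0], jaw=70)

```text
time: 4.95
tool_pos: [0.5763, 0.1084, 0.0734]
tool_rot: [0.0, 0.717, -0.697, -0.0]
force: [0.5, -0.2, -0.0]
width: 0.0697
grip_force: 0.0
```

Request:
move_arm(series=[0, 0, -20, 0, 0, 0, 0, 0, -40, 0, 0, 0, 0, 0, -40, 0, 0, 0, 0, 0, -40, 0, 0, 0, 0, 0, -20, 0, 0, 0, 0, 0, 0, 0, 0, 0])

```text
time: 5.45
tool_pos: [0.579, 0.1088, 0.2401]
tool_rot: [-0.005, 0.717, -0.697, 0.003]
force: [1.3, -0.2, 0.6]
width: 0.0703
grip_force: 0.0
```

Run:
```python
from h import *
z=np.load('top.npz')
to(.47,-.37,-19.24)
ci=camera_info('wrist'); im,d=capture('wrist'); P=cloud(ci,d)
hsv=cv2.cvtColor(im,cv2.COLOR_RGB2HSV).astype(int)
mm=((hsv[...,0]<8)|(hsv[...,0]>172))&(hsv[...,1]>150)&(P[...,2]>.078)&(P[...,2]<.092)
mm&=np.hypot(P[...,0]-.577,P[...,1]-.109)<.03
print(mm.sum(),P[mm].mean(0),cv2.minAreaRect(P[mm][:,:2].astype(np.float32)))
im,d=capture('scene'); save('s2',im)
```

```text
t 5.45 p [0.579  0.1088 0.2401] psi -88.32 zax [ 0.011  0.003 -1.   ] q [ 0.45  0.33  0.21  0.   -1.44 -0.42] F [ 1.3 -0.2  0.6] T [ 0.01 -0.02  0.01] w 0.0703 g 0.0
tool mm [475.4 123.   -2.4] rz -69.08
565 [0.57426254 0.10860189 0.08480088] ((0.5763604044914246, 0.10914725065231323), (0.01247661653906107, 0.036988213658332825), 70.93082427978516)
```

The key is back at rest (bar at -19°). Next I'll turn back and go above the knob.

Request:
move_arm(series=[0, 0, 0, 0, 0, -7.1, 0, 0, 0, 0, 0, -7.1, 0, 0, 0, 0, 0, -7.1, 0, 0, 0, 0, 0, -7.1, 0, 0, 0, 0, 0, -7.1, 0, 0, 0, 0, 0, -7.1, 0, 0, 0, 0, 0, -7.1, 0, 0, 0, 0, 0, -7.1], jaw=50)

```text
time: 6.22
tool_pos: [0.5758, 0.1084, 0.2317]
tool_rot: [0.001, 0.963, -0.269, -0.002]
force: [-0.1, 0.1, 0.1]
width: 0.0501
grip_force: 0.0
```

Request:
move_arm(series=[0, 0, 0, 0, 0, -7.1, 0, 0, 0, 0, 0, -7.1, 0, 0, 0, 0, 0, -7.1, -5.8, 36.9, 0, 0, 0, 0, -5.8, 36.9, 0, 0, 0, 0, -5.8, 36.9, 0, 0, 0, 0, -5.8, 36.9, 0, 0, 0, 0, -5.8, 36.9, 0, 0, 0, 0])

```text
time: 6.88
tool_pos: [0.5136, -0.0692, 0.232]
tool_rot: [0.0, 0.996, -0.089, -0.002]
force: [1.1, -0.3, 0.5]
width: 0.0501
grip_force: 0.0
```

Request:
move_arm(series=[-5.8, 36.9, 0, 0, 0, 0, -5.8, 36.9, 0, 0, 0, 0, -5.8, 36.9, 0, 0, 0, 0, -5.8, 36.9, 0, 0, 0, 0, -5.8, 36.9, 0, 0, 0, 0, -5.8, 36.9, 0, 0, 0, 0, -5.8, 36.9, 0, 0, 0, 0, -5.8, 36.9, 0, 0, 0, 0])

```text
time: 7.55
tool_pos: [0.4156, -0.3511, 0.232]
tool_rot: [-0.001, 0.996, -0.089, -0.001]
force: [0.6, 0.3, 0.3]
width: 0.0502
grip_force: 0.0
```

Request:
move_arm(series=[0, 0, 30, 0, 0, 0, 0, 0, 20, 0, 0, 0, 0, 0, 0, 0, 0, 0, 0, 0, 0, 0, 0, 0])

```text
time: 7.88
tool_pos: [0.416, -0.3496, 0.182]
tool_rot: [-0.001, 0.996, -0.089, -0.002]
force: [0.8, -0.1, 0.7]
width: 0.0502
grip_force: 0.0
```

Run:
```python
from h import *
info(); ci=camera_info('wrist'); im,d=capture('wrist'); np.savez('w3',im=im,d=d,eye=ci['eye'],att=ci['attitude']); save('w3',im)
```

```text
t 7.88 p [ 0.416  -0.3496  0.182 ] psi -10.24 zax [-0.005  0.002 -1.   ] q [-0.41  0.27 -0.02  0.   -1.29  1.8 ] F [ 0.8 -0.1  0.7] T [-0.04 -0.05 -0.01] w 0.0502 g 0.0
```

View pics/w3.png

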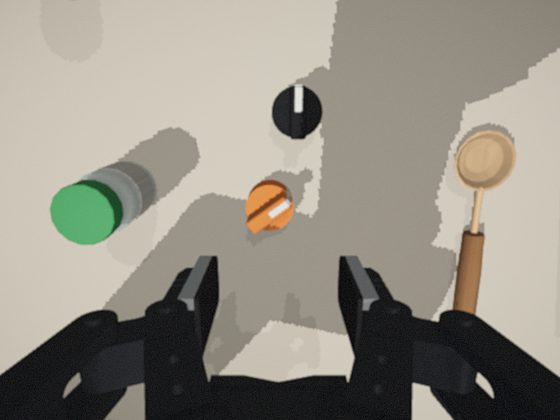

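The black knob is at about (297,111) with its white line at (298,88)–(298,111), running up the image. The orange look-alike is at (270,206). I'll measure the knob's axis and yaw.

Run:
```python
from h import *
z=np.load('w3.npz'); im,d=z['im'],z['d']; ci=dict(camera_info('wrist'),eye=z['eye'],attitude=z['att']); P=cloud(ci,d)
B=np.zeros(d.shape,bool); B[70:150,260:335]=1
for lo,hi in [(.017,.027),(.039,.05)]:
    mm=B&(P[...,2]>lo)&(P[...,2]<hi); q=P[mm][:,:2].astype(np.float32)
    print(lo,mm.sum(),np.median(P[mm],0).round(4),cv2.minAreaRect(q),cv2.minEnclosingCircle(q))
w=B&(im.min(2)>150)&(P[...,2]>.038); w[:84]=0
v,u=np.nonzero(w); q=np.array([onplane(ci,a,b,.044)[:2] for a,b in zip(u,v)],np.float32); print('white',len(u),q.mean(0),cv2.minAreaRect(q),cv2.fitLine(q,2,0,.01,.01).ravel()[:2],u.min(),u.max(),v.min(),v.max())
dk=B&(im.max(2)<60); c=max(cv2.findContours(dk.astype(np.uint8),0,1)[0],key=cv2.contourArea);print(cv2.boundingRect(c))
```

```text
0.017 1250 [ 0.4743 -0.369   0.0226] ((0.4745703339576721, -0.3747269809246063), (0.039198022335767746, 0.039119139313697815), 81.4623794555664) ((0.47407248616218567, -0.37468481063842773), 0.02025054395198822)
0.039 909 [ 0.4744 -0.3744  0.0445] ((0.47429752349853516, -0.3744927644729614), (0.011798027902841568, 0.03782644495368004), 80.46871185302734) ((0.473991721868515, -0.3744102716445923), 0.019391758367419243)
white 211 [ 0.4837816 -0.3757163] ((0.4717056155204773, -0.36446118354797363), (0.03172309696674347, 0.045509111136198044), 82.9742202758789) [ 0.97023785 -0.24215397] 262 308 84 148
(273, 87, 49, 51)
```

Request:
move_arm(series=[30.9, 7, 0, 0, 0, -0.7, 30.9, 7.1, 0, 0, 0, 0, 0, 0, 35, 0, 0, 0, 0, 0, 40, 0, 0, 0, 0, 0, 25, 0, 0, 0, 0, 0, 10, 0, 0, 0, 0, 0, 0, 0, 0, 0, 0, 0, 0, 0, 0, 0])

```text
time: 8.6
tool_pos: [0.4769, -0.3751, 0.0757]
tool_rot: [0.001, 0.997, -0.082, 0.001]
force: [0.3, -0.7, 1.1]
width: 0.0498
grip_force: 0.0
```

Run:
```python
from h import *
to(.4743,-.3745,-9.5,.0335)
```

```text
t 8.6 p [ 0.4769 -0.3751  0.0757] psi -9.45 zax [ 0.002 -0.002 -1.   ] q [-0.41  0.46 -0.02  0.   -1.09  1.81] F [ 0.3 -0.7  1.1] T [-0.1  -0.01 -0.03] w 0.0498 g 0.0
tool mm [-2.8 -0.2 42.2] rz 0.05
```

Request:
move_arm(series=[-2.5, 0, 15, 0, 0, 0, 0, 0, 15, 0, 0, 0, 0, 0, 12, 0, 0, 0, 0, 0, 0, 0, 0, 0, 0, 0, 0, 0, 0, 0])

```text
time: 9.02
tool_pos: [0.4744, -0.3748, 0.0339]
tool_rot: [0.001, 0.997, -0.083, 0.001]
force: [-0.2, -1.0, 0.1]
width: 0.0501
grip_force: 0.0
```

Request:
move_arm(series=[0, 0, 0, 0, 0, 0, 0, 0, 0, 0, 0, 0, 0, 0, 0, 0, 0, 0, 0, 0, 0, 0, 0, 0, 0, 0, 0, 0, 0, 0, 0, 0, 0, 0, 0, 0], jaw=0, newtons=60)

```text
time: 9.52
tool_pos: [0.4741, -0.3747, 0.0332]
tool_rot: [0.001, 0.997, -0.083, 0.001]
force: [-0.0, 0.8, 7.2]
width: 0.0107
grip_force: 61.1
```

Run:
```python
from h import *
info()
```

```text
t 9.52 p [ 0.4741 -0.3747  0.0332] psi -9.5 zax [ 0.002 -0.002 -1.   ] q [-0.41  0.5  -0.08  0.   -0.99  1.81] F [-0.   0.8  7.2] T [0.36 0.15 0.05] w 0.0107 g 61.1
```

Knob gripped (width about 11 mm, 61 N). I'll lift, turn it so its flat faces yaw 0, and go to a staging point 60 mm short of the shaft for a look.

Request:
move_arm(series=[0, 0, -20, 0, 0, 0, 0, 0, -35, 0, 0, 0, 0, 0, -35, 0, 0, 0, 0, 0, -30, 0, 0, 0, 0, 0, -7, 0, 0, -4.7, 0, 0, 0, 0, 0, -4.8, 0, 0, 0, 0, 0, 0, 0, -20, 0, 0, 0, 0])

```text
time: 10.18
tool_pos: [0.4727, -0.3557, 0.1578]
tool_rot: [0.0, 1.0, -0.003, -0.001]
force: [0.1, 1.9, -0.7]
width: 0.0104
grip_force: 60.2
```

Request:
move_arm(series=[0, -36, 0, 0, 0, 0, 0, -36, 0, 0, 0, 0, 0, -36, 0, 0, 0, 0, 0, -36, 0, 0, 0, 0, 0, -36, 0, 0, 0, 0, 0, -36, 0, 0, 0, 0, 0, -36, 0, 0, 0, 0, 0, -36, 0, 0, 0, 0])

```text
time: 10.85
tool_pos: [0.4725, -0.0645, 0.1581]
tool_rot: [0.0, 1.0, -0.002, -0.001]
force: [1.5, -0.5, 0.0]
width: 0.0107
grip_force: 60.2
```

Request:
move_arm(series=[0, -30, 0, 0, 0, 0, 0, -23, 0, 0, 0, 0, 0, 0, 0, 0, 0, 0, 0, 0, 0, 0, 0, 0, 0, 0, 0, 0, 0, 0])

```text
time: 11.27
tool_pos: [0.473, -0.0133, 0.1582]
tool_rot: [0.0, 1.0, -0.001, -0.001]
force: [-0.2, 0.0, -0.2]
width: 0.0106
grip_force: 60.2
```

Run:
```python
from h import *
info(); ci=camera_info('wrist'); im,d=capture('wrist'); np.savez('w4',im=im,d=d,eye=ci['eye'],att=ci['attitude']); save('w4',im)
```

```text
t 11.27 p [ 0.473  -0.0133  0.1582] psi -0.09 zax [-0.001 -0.    -1.   ] q [ 0.3   0.15 -0.24  0.   -1.19  1.27] F [-0.2  0.  -0.2] T [-0.05  0.    0.01] w 0.0106 g 60.2
```

View pics/w4.png

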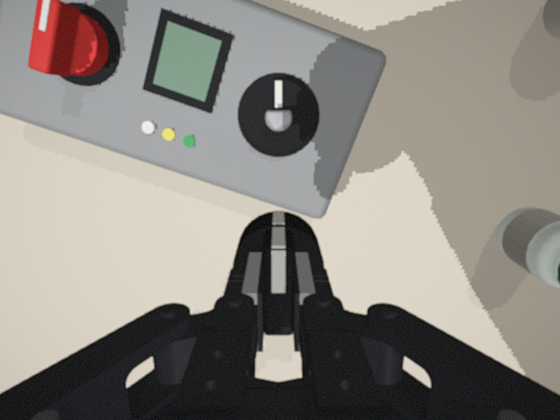

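The knob's white line (278,212–292) and the flange's white line (278,81–106) are collinear and parallel, with the shaft at (278,117). Now the relative offset.

Run:
```python
from h import *
z=np.load('w4.npz'); im,d=z['im'],z['d']; ci=dict(camera_info('wrist'),eye=z['eye'],attitude=z['att']); P=cloud(ci,d)
def box(a,b,c,e):
    m=np.zeros(d.shape,bool); m[c:e,a:b]=1; return m
F=box(230,330,60,165)
dk=(F&(im.max(2)<60)).astype(np.uint8); c=max(cv2.findContours(dk,0,1)[0],key=cv2.contourArea); h=cv2.convexHull(c)[:,0]
q=np.array([onplane(ci,a,b,.056)[:2] for a,b in h],np.float32); print('flange',cv2.minEnclosingCircle(q),cv2.fitEllipse(q))
for lo,hi in [(.052,.061),(.0705,.077)]:
    mm=F&(P[...,2]>lo)&(P[...,2]<hi); q=P[mm][:,:2].astype(np.float32); print(lo,mm.sum(),np.median(P[mm],0).round(4),cv2.minAreaRect(q),cv2.minEnclosingCircle(q))
w=(F&(im.min(2)>130)); w[108:]=0; v,u=np.nonzero(w); q=np.array([onplane(ci,a,b,.057)[:2] for a,b in zip(u,v)],np.float32); print('wl',len(u),q.mean(0),cv2.fitLine(q,2,0,.01,.01).ravel()[:2])
K=box(225,335,205,340)
for lo,hi in [(.140,.152),(.163,.175)]:
    mm=K&(P[...,2]>lo)&(P[...,2]<hi)&(im.max(2)<300); q=P[mm][:,:2].astype(np.float32); print('knob',lo,mm.sum(),np.median(P[mm],0).round(4),cv2.minAreaRect(q),q.max(0),q.min(0))
w=K&(im.min(2)>110)&(np.abs(np.mgrid[:420,:560][1]-278)<9); v,u=np.nonzero(w&(P[...,2]>.163)); print(P[v,u].mean(0), P[v,u].min(0),P[v,u].max(0)); q=P[v,u,:2].astype(np.float32); print(cv2.fitLine(q,2,0,.01,.01).ravel()[:2])
```

```text
flange ((0.5339479446411133, -0.013213995844125748), 0.025402266532182693) ((0.533892035484314, -0.013185578398406506), (0.050119251012802124, 0.05048338323831558), 19.464197158813477)
0.052 3485 [ 0.5355 -0.0135  0.0576] ((0.5337396860122681, -0.013308035209774971), (0.04337139427661896, 0.04370276629924774), 89.26232147216797) ((0.5337085723876953, -0.013313584960997105), 0.022061988711357117)
0.0705 442 [ 0.5326 -0.0135  0.0731] ((0.5318185091018677, -0.013461906462907791), (0.015351919457316399, 0.011592884548008442), 89.70071411132812) ((0.5330213308334351, -0.013468191027641296), 0.007801278028637171)
wl 2007 [ 0.5578285  -0.00455962] [ 0.17878857 -0.9838875 ]
knob 0.14 1775 [ 0.4852 -0.0127  0.1474] ((0.48376309871673584, -0.012938356027007103), (0.03962934762239456, 0.019778292626142502), 89.98238372802734) [0.49365166 0.00687905] [ 0.4738679  -0.03275014]
knob 0.163 3759 [ 0.4794 -0.0127  0.1696] ((0.47392648458480835, -0.013794057071208954), (0.03430427610874176, 0.03431687504053116), 41.018455505371094) [0.49281514 0.00599333] [ 0.45386004 -0.03181504]
[ 0.48437434 -0.01268095  0.17080036] [ 0.47339353 -0.01531667  0.16305305] [ 0.54241615 -0.01002971  0.29338593]
[ 0.99999285 -0.00378559]
```

Relative offset knob to shaft: +60 mm in x, about -0.4 mm in y, with yaw matched to under 1°. Moving over and lowering to just above the shaft.

Request:
move_arm(series=[30, 0.4, 0, 0, 0, 0, 30, 0, 0, 0, 0, 0, 0, 0, 15, 0, 0, 0, 0, 0, 18, 0, 0, 0, 0, 0, 11, 0, 0, 0, 0, 0, 0, 0, 0, 0, 0, 0, 0, 0, 0, 0, 0, 0, 0, 0, 0, 0])

```text
time: 11.98
tool_pos: [0.5339, -0.0142, 0.1156]
tool_rot: [0.0, 1.0, -0.001, 0.001]
force: [-0.0, -0.6, 0.5]
width: 0.0108
grip_force: 60.2
```

Run:
```python
from h import *
to(.5335,-.0136,0,.0902)
```

```text
t 11.98 p [ 0.5339 -0.0142  0.1156] psi -0.08 zax [ 0.001 -0.    -1.   ] q [ 0.27  0.29 -0.16  0.   -1.11  1.3 ] F [-0.  -0.6  0.5] T [0.03 0.01 0.02] w 0.0108 g 60.2
tool mm [-0.5 -0.6 25.4] rz -0.08
```

Request:
move_arm(series=[-0.3, -0.5, 5, 0, 0, 0, 0, 0, 4, 0, 0, 0, 0, 0, 3, 0, 0, 0, 0, 0, 3, 0, 0, 0, 0, 0, 3, 0, 0, 0, 0, 0, 0, 0, 0, 0])

```text
time: 12.48
tool_pos: [0.5329, -0.013, 0.096]
tool_rot: [0.0, 1.0, -0.0, -0.0]
force: [-0.3, 0.5, -0.7]
width: 0.0105
grip_force: 60.2
```

Run:
```python
from h import *
info()
```

```text
t 12.48 p [ 0.5329 -0.013   0.096 ] psi -0.02 zax [-0.001 -0.    -1.   ] q [ 0.27  0.31 -0.19 -0.   -1.07  1.3 ] F [-0.3  0.5 -0.7] T [ 0.01 -0.02 -0.03] w 0.0105 g 60.2
```

It is 10 mm over the shaft with no force, so it is sliding on cleanly. Pushing home and pressing.

Request:
move_arm(series=[0, 0, 3, 0, 0, 0, 0, 0, 3, 0, 0, 0, 0, 0, 2, 0, 0, 0, 0, 0, 2, 0, 0, 0, 0, 0, 1, 0, 0, 0, 0, 0, 0, 0, 0, 0, 0, 0, 0, 0, 0, 0, 0, 0, 0, 0, 0, 0])

```text
time: 13.15
tool_pos: [0.5333, -0.013, 0.0865]
tool_rot: [0.0, 1.0, -0.0, 0.0]
force: [-2.6, 0.9, 6.7]
width: 0.0107
grip_force: 61.2
```

Run:
```python
from h import *
info()
```

```text
t 13.15 p [ 0.5333 -0.013   0.0865] psi -0.01 zax [ 0.001 -0.    -1.   ] q [ 0.27  0.32 -0.21  0.   -1.04  1.3 ] F [-2.6  0.9  6.7] T [ 0.35  0.95 -0.  ] w 0.0107 g 61.2
```

Request:
move_arm(series=[0, 0, 2, 0, 0, 0, 0, 0, 1, 0, 0, 0, 0, 0, 1, 0, 0, 0, 0, 0, 0, 0, 0, 0, 0, 0, 0, 0, 0, 0, 0, 0, 0, 0, 0, 0])

```text
time: 13.65
tool_pos: [0.5335, -0.013, 0.084]
tool_rot: [0.0, 1.0, 0.0, 0.001]
force: [-6.4, 2.0, 15.2]
width: 0.0105
grip_force: 62.6
```

Run:
```python
from h import *
info()
```

```text
t 13.65 p [ 0.5335 -0.013   0.084 ] psi 0.02 zax [ 0.002 -0.    -1.   ] q [ 0.27  0.32 -0.21  0.   -1.03  1.3 ] F [-6.4  2.  15.2] T [ 0.69  2.43 -0.02] w 0.0105 g 62.6
```

At the bottom stop: TCP z is 0.084 as predicted, with 15 N. One numeric camera check of the knob height and the key angle before handing in.

Run:
```python
from h import *
ci=camera_info('wrist'); im,d=capture('wrist'); save('w5',im); P=cloud(ci,d)
rr=np.hypot(P[...,0]-.5338,P[...,1]+.0133)
for lo,hi in [(.044,.056),(.066,.079),(.085,.101)]:
    m=(rr<.024)&(P[...,2]>lo)&(P[...,2]<hi); q=P[m]; print(lo,m.sum(),np.median(q,0).round(4),q.max(0).round(4),q.min(0).round(4))
ci=camera_info('top'); im,d=capture('top'); P=cloud(ci,d); hsv=cv2.cvtColor(im,cv2.COLOR_RGB2HSV).astype(int)
m=(np.hypot(P[...,0]-.577,P[...,1]-.109)<.03)&(P[...,2]>.076); print('key',m.sum(),cv2.minAreaRect(P[m][:,:2].astype(np.float32)) if m.sum()>3 else '')
ci=camera_info('wrist'); info()
```

```text
0.044 1688 [ 0.5505 -0.0149  0.0506] [0.5577 0.0106 0.056 ] [ 0.5258 -0.0372  0.0447]
0.066 1795 [ 0.5458 -0.0124  0.0732] [0.5539 0.0072 0.079 ] [ 0.5341 -0.0325  0.066 ]
0.085 4133 [ 0.5399 -0.0128  0.0954] [0.5533 0.0064 0.101 ] [ 0.5142 -0.0315  0.085 ]
key 1 
t 13.75 p [ 0.5335 -0.013   0.084 ] psi 0.02 zax [ 0.002 -0.    -1.   ] q [ 0.27  0.32 -0.21  0.   -1.03  1.3 ] F [-7.1  2.3 15.6] T [ 0.69  2.37 -0.01] w 0.0109 g 62.6
```

View pics/w5.png

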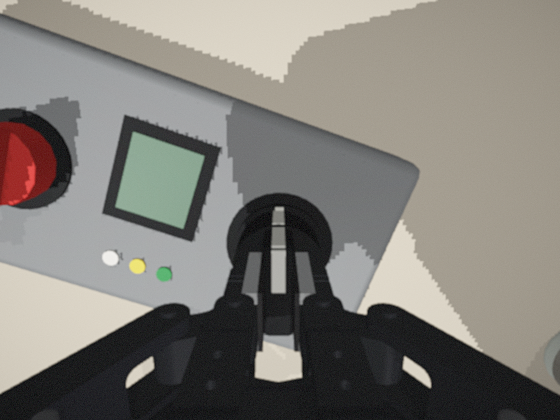

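The knob is seated on the flange at (278,230). Skirt top is at 73 mm, bar top at 95 mm and flange at about 51 mm, which matches a full 6 mm press. The key at (20,160) is at rest. Handing in.

```bash
python3 -c "
from plant import manip
print(manip.close_job())"
```

```text
the job is handed in; nothing more can be done
None
```

I turned the red key to its stop and it sprang back to rest. The black knob is fully on the D-shaft, and the gripper is holding it pressed to the bottom of its travel; the job is handed in, but no verdict came back.

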